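Park the drained jar at the top of its gutter

TASK

Two wet, empty jars lie on their sides at the bottom of the sloped draining tray, one in each gutter. With your fingers, push the longer jar slowly up its gutter and over the crest, so that it settles in the hollow against the upper stop and cannot roll back, then take your hand away. Do not lift, flick or stand up the jar, and leave the shorter jar and everything else where they are.

Things in the scene. Friction and masses are not known exactly. Their poses are not given: they have to be found in the camera images.
- gutter: White draining tray, 256 x 248 mm, fixed. Origin: mid-length, mid-width, on the sloped floor's upper face, 34 mm above the counter. x points uphill away from the robot (slope 0.12 rad), y left, z normal to the sloped floor. Two gutters 118 mm wide inside along x, centre lines y = +61 and -61 mm, walls 26 mm high, 4 mm thick. Lower lip x = -120 to -128 mm, 14 mm high.
- crest (a point): Point on the crest, x = +45 mm, y = 0 in the tray's frame. Up to here the floor of both gutters climbs straight; beyond it falls at 0.14 rad below level to the upper stop, a wall across both gutters with its face at x = +120 mm, its top at z = 32 mm.
- rest (a point): Point at x = +84 mm, y = 0, z = 27 mm in the tray's frame: the axis of a jar that lies in the hollow against the stop.
- jar_long_mid (a point): Centre of the longer jar: clear, slippery plastic with a yellow cap, 72 mm diameter, 110 mm long, 60 to 135 g. It lies across either gutter (own y axis along the gutter's y; x and z turn as it rolls) and rests against the lower lip, centre at x = -91, z = 36 mm in the tray's frame. It rolls back down if let go before the crest.
- jar_long: The longer jar, as above; origin at its centre.
- jar_short: The shorter jar: same diameter (72 mm), cap and material but 75 mm long, in the other gutter against the lower lip; origin at its centre. To be left alone.
- open_jar: Open clear jar without a cap, 72 mm wide, 85 mm high, standing on the speckled board to the right; origin under its centre. Bystander.
- spare_lid: Loose yellow jar cap, 72 mm wide, 17 mm high, on the board; origin under its centre. Bystander.
- mug: White mug, 80 mm wide, 90 mm high, on the left; origin under its centre. Bystander.
- soap: White soap bottle, 60 mm wide, 170 mm high, on the left; origin under its centre. Bystander.
- brush: Dish brush lying on the counter in front of the tray on the right. Bystander.
- bowl: Blue bowl, 120 mm wide, 50 mm high, on the left; origin under its centre. Bystander.
- spoon: Spoon with a wooden handle lying on the counter in front of the tray on the left. Bystander.
Mind the look-alikes: they are no part of the job. Leave any blue or green look-alike of the jar_long alone.

How it is judged (in metres and radians):
On the way:
1. the longer jar is on its way up its gutter, pushed by the robot (x of jar_long_mid in the frame of gutter between -0.06 and 0.045 m and contact force between any of the fingers, the arm and jar_long above 0.05 N), for 0.05 s.
At the end, for the whole second after the job is handed in: The longer jar lies at rest on its side in the hollow against the upper stop of its gutter (axis 78 to 90 mm up-slope of the tray's middle, centre at 22 to 33 mm in z, square within 0.12 rad), and the shorter jar is within 15 mm of where it was (x of jar_long_mid in the frame of gutter between 0.078 and 0.09 m and z of jar_long_mid in the frame of gutter between 0.022 and 0.033 m and angle between the y axis of jar_long and the y axis of gutter, either way round below 0.12 rad and (y of jar_long_mid in the frame of gutter between 0.05 and 0.072 m or y of jar_long_mid in the frame of gutter between -0.072 and -0.05 m) and linear speed of jar_long below 0.02 m/s and angular speed of jar_long below 0.5 rad/s and distance of jar_short from where it was at the start of the episode below 0.015 m); the robot touches nothing.
It fails at once if the longer jar is lifted off the gutter or stood up (centre more than 54 mm above its floor) (z of jar_long_mid in the frame of gutter above 0.054 m).
It fails at once if the longer jar is flicked or thrown (faster than 0.6 m/s) (linear speed of jar_long above 0.6 m/s).
It fails at once if the shorter jar is moved more than 20 mm (distance of jar_short from where it was at the start of the episode above 0.02 m).
It fails at once if a bystander is moved more than 30 mm (distance of any of open_jar, spare_lid, mug, soap, brush, bowl, spoon from where it was at the start of the episode above 0.03 m).
It also fails if it takes over 35 s, if anything falls off the work surface, if the arm or the gripper's body presses on something with over 40 N, if the wrist force passes 120 N, or if a joint passes its speed limit or range.

ROBOT

A 7-joint arm with a two-finger parallel gripper is mounted at the origin on the work surface. World frame = base frame: x ahead of the robot, y to its left, z up, the work surface at z = 0. Lengths are in mm, angles in degrees, forces in N, time in s.
With the tool pointing down it reaches from about 400 to 925 mm from the base axis. Payload 4.1 kg.
Tool frame: the origin (TCP) lies on the mounting face of the last link; the fingertips stand tip_reach ahead of it and the grasp point (between the pads) lies 155 mm ahead of it (tip_reach is the distance from the TCP to the fingertips, in mm); z points along the fingers, y is the line along which they close (so a half turn about z gives the same grasp; the last joint's range is limited). The gripper opens to 85 mm and grips with 20 to 120 N. Pads are 22 mm wide; open, the fingers measure 114 mm over their backs; the gripper's body (76 mm by 85 mm) begins 54 mm behind the grasp point. The pads swing forward as they close: fully open they stand 13 mm farther back than shut.
Start: joints at [62.452, 22.827, 2.584, 88.041, -1.071, 69.15, -2.905], TCP at [242.217, -603.199, 404.747] pointing down, gripper open.
Joint ranges: [-161.44, 161.44], [-28.35, 127.94], [-78.24, 83.42], [0, 140.83], [-78.03, 258.03], [13.02, 114.36], [-168.23, 168.23]. Speed limits (degrees/s): [147.25, 147.25, 180, 180, 180, 180, 180].

INTERFACE

Orientations are given as [roll, pitch, yaw] about the fixed x, y, z axes, in that order (R = Rz(yaw) Ry(pitch) Rx(roll)).
In Python, from bench import * gives the robot as it stands.
- The arm moves only by the tool send_rows, never from a script. Its argument "targets" is a list of rows, each an object of numbers: "tx", "ty", "tz": the shift along the tool's x, y, z in m; "spin": the turn about the tool's z in rad; "fingers": the finger opening in m, from 0 to 0.0854. In form: [{"tx": .., "ty": .., "tz": .., "spin": .., "fingers": ..}, ...]. A call has 1 to 12 rows; each row shifts and turns the commanded pose from where the row before left it, along the tool's axes as they then stand; what a row does not reach is not made up. A row lasts 1/8 s, in which the tool goes at most 62.5 mm and 10.7 degrees, less where a joint would pass 70% of its speed; a pose out of reach is approached as far as the arm can. A call is refused whole if a number of a shift passes 0.0625 or a number of a turn 0.188, either way. A call with a gripper value outside its range is refused whole. The fingers move at their own pace and stop on an object; the grip force is fixed at half the most. Time passes only in rows, so rows that do not move let the fingers close. It gives the time, the measured TCP pose, the force, the opening and the grip force at its end, in the units of the state.
- state(): the state, without advancing time (a new reading comes with each control period).
- snapshot(name): name is "scene" or "top"; returns (picture, depth): 420x560x3 uint8, red, green, blue; 420x560 float32, mm along the optical axis (not along the pixel's ray), 0 where there is no reading.
- get_calibration(name): a dict with "fx", "fy", "cx", "cy" (pixels), "origin" and "orientation" of the camera in the world. Camera axes: x right, y up, looking along -z (the intrinsics and any distortion apply to the point x, -y, -z); pixel columns grow to the right and rows downward; lengths in mm; the calibration is good to about 2 mm. A picture is of the moment at which its call begins. get_calibration takes no time and is no camera call.
- finish_job(): hands the job in; it is judged then, once.
The state is a dict: "clock": time; "qpos": joint angles; "joint_velocities": joint speeds; "tau": joint torques, N m; "tcp_pos": TCP position; "tool_rot": TCP orientation; "force": force on the tool from outside, world axes, zero at the start; "wrist_torque": the same for the moment, N m; "finger_gap": finger opening in mm; "grasp_force": force on a finger pad.
Only numpy, scipy, OpenCV 4.12 (cv2) and the standard library are available. Lean on these libraries where they do the work, as an engineer would, in place of code of your own. Each camera call takes 0.05 s, during which the arm holds its last target. There are 200 camera calls.

## Working session

There is one attempt and no reset: what is moved stays moved. The work goes in short steps, Python scripts to look and compute and a tool call to move; the robot and the scene stay as the last step left them, time stands still between calls to the robot, and variables do not carry over. Pictures are saved under pics/ and viewed, at most 10 in all, crops included, and the job is handed in when it is done.

Besides the shell and the picture viewer there is one more tool, called after "Call:" as name([rows], argument=value, ...), one row to a line, values as JSON. send_rows: Moves the arm, as the interface text tells. Its arguments: {"type":"object","properties":{"targets":{"type":"array","items":{"type":"object","properties":{"tx":{"type":"number"},"ty":{"type":"number"},"tz":{"type":"number"},"spin":{"type":"number"},"fingers":{"type":"number"}}}}},"required":["targets"]}

```bash
ls; mkdir -p pics; python3 - <<'E'
from bench import *
import cv2,numpy as np
s=state();print(s)
for n in("scene","top"):
    p,d=snapshot(n);cv2.imwrite(f"pics/{n}0.png",p[...,::-1]);np.savez(f"{n}0.npz",p=p,d=d);print(get_calibration(n),(d>0).mean())
E
```

```text
pics
{'clock': 0.0, 'qpos': array([62.45116437, 22.87317164,  2.58024937, 88.11535023, -1.07156506,
       69.15048975, -2.90694595]), 'joint_velocities': array([ 0.01202452, -0.02028039, -0.02553726, -0.10387849, -0.01134954,
       -0.00964018, -0.02729865]), 'tau': array([ 1.08945799e-04, -4.75125611e+01,  1.36437513e+00, -2.54223579e+01,
        1.15914544e-02,  9.29486006e-03,  2.32263936e-06]), 'tcp_pos': array([ 242.12454539, -602.89590093,  403.63987484]), 'tool_rot': array([-1.79885407e+02,  7.83416029e-03,  2.18808635e+01]), 'force': array([-0.06384024, -0.31533606,  0.52381071]), 'wrist_torque': array([ 0.01797884, -0.00367619,  0.02142837]), 'grasp_force': 0.0, 'finger_gap': 85.04837947406047}
{'fx': 398.810072309853, 'fy': 398.810072309853, 'cx': 271.41463682852896, 'cy': 205.06489191568895, 'origin': array([1116.73269342,  282.80452192, 1078.23312766]), 'orientation': array([ 33.27857555,   0.35306252, 111.50289969])} 0.9958971088435374
{'fx': 390.3110750243371, 'fy': 390.3110750243371, 'cx': 284.1274987376399, 'cy': 204.25122811890105, 'origin': array([ 290.25439846,   17.71722944, 1238.6881869 ]), 'orientation': array([ 1.14379114e+01,  4.95986783e-02, -8.77290692e+01])} 0.9961479591836735
```

View pics/scene0.png

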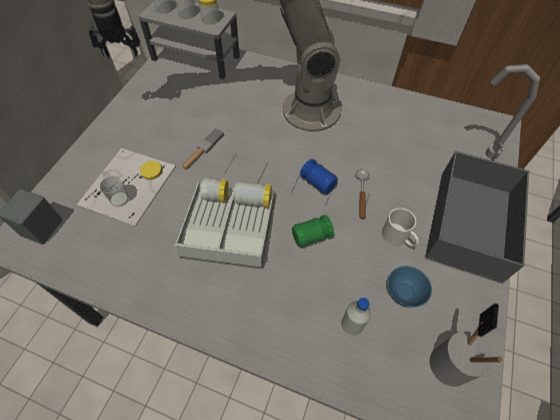

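View pics/top0.png

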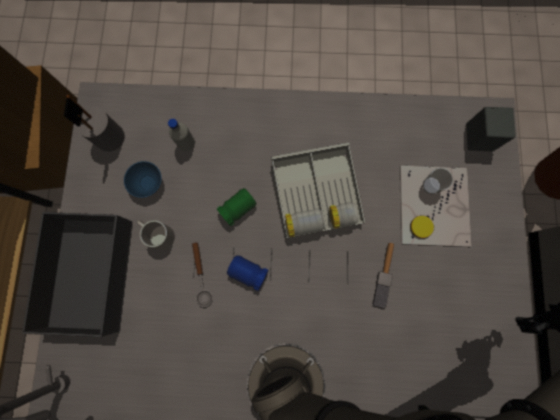

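The scene view shows the tray at about (228,222). The long jar, with its yellow cap, is at (253,194) and the short one at (213,189). In the top view they are at (305,224) and (345,215). The long jar is in the left gutter, with its cap to the left.

```bash
cat > h.py <<'E'
import numpy as np,cv2
from scipy.spatial.transform import Rotation as R
from bench import *
def rays(n,uv):
    c=get_calibration(n);uv=np.atleast_2d(uv).astype(float)
    d=np.c_[(uv[:,0]-c['cx'])/c['fx'],-(uv[:,1]-c['cy'])/c['fy'],-np.ones(len(uv))]
    return np.array(c['origin']),d@R.from_euler('xyz',c['orientation'],degrees=True).as_matrix().T
def pts(n,uv,d):
    o,r=rays(n,uv);return o+r*np.asarray(d).reshape(-1,1)
def cloud(n,d):
    v,u=np.mgrid[:420,:560];return pts(n,np.c_[u.ravel(),v.ravel()],d.ravel()).reshape(420,560,3)
E
python3 - <<'E'
from h import *
for n,(a,b,w,h) in dict(top=(255,130,125,120),scene=(165,165,125,110)).items():
    z=np.load(n+"0.npz");X=cloud(n,z['d'])
    q=cv2.resize(z['p'][b:b+h,a:a+w,::-1],None,fx=5,fy=5,interpolation=cv2.INTER_CUBIC)
    cv2.imwrite(f"pics/{n}crop.png",cv2.convertScaleAbs(q,alpha=1.4 if n=='top' else 1))
    # counter height check and tray points
    print(n,'counter z',np.median(X[...,2][260:300,100:120] if n=='top' else X[...,2][150:170,230:240]))
    S=X[b:b+h,a:a+w];m=(S[...,2]>15)
    m=cv2.morphologyEx(m.astype(np.uint8),cv2.MORPH_OPEN,np.ones((2,2)))
    k,l,st,_=cv2.connectedComponentsWithStats(m);i=1+st[1:,4].argmax();P=S[l==i]
    r=cv2.minAreaRect(P[:,:2].astype(np.float32));print(r,cv2.boxPoints(r).round(),st[i])
    for t in range(20,120,12):print(t,np.percentile(P[:,2],[t%100])) if 0 else None
E
```

```text
top counter z 66.54913889819227
((522.5415649414062, -83.5562744140625), (417.2573547363281, 287.66461181640625), 11.02662467956543) [[ 290.   18.]
 [ 345. -265.]
 [ 755. -185.]
 [ 700.   98.]] [  18   14   93   95 6555]
scene counter z -0.667824871394032
((795.0067138671875, 5.644012451171875), (801.15283203125, 281.8804016113281), 21.360157012939453) [[ 371.   -9.]
 [ 473. -272.]
 [1219.   20.]
 [1117.  283.]] [  11   14   99   89 6701]
```

View pics/topcrop.png

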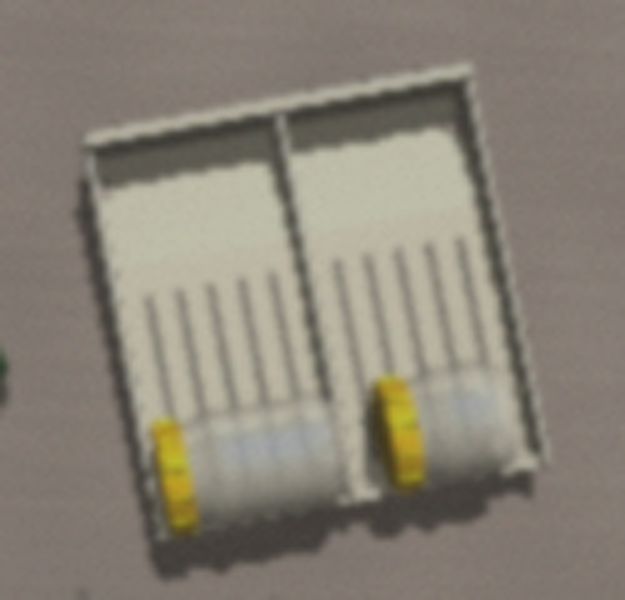

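View pics/scenecrop.png

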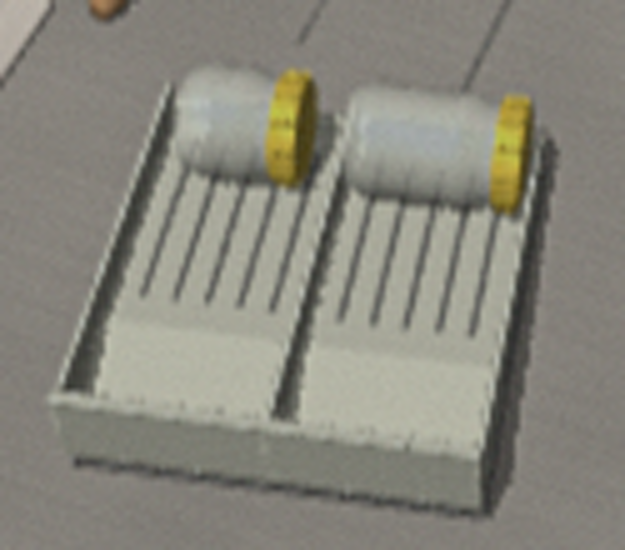

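```bash
cat >> h.py <<'E'
def tri(ut,us):
    (a,r),(b,s)=rays('top',ut),rays('scene',us);r=r[0]/np.linalg.norm(r[0]);s=s[0]/np.linalg.norm(s[0])
    k=np.linalg.lstsq(np.c_[r,-s],b-a,rcond=None)[0];p,q=a+k[0]*r,b+k[1]*s
    return (p+q)/2,np.linalg.norm(p-q)
def yellow(p):
    h=cv2.cvtColor(p,cv2.COLOR_RGB2HSV);m=((h[...,0]>18)&(h[...,0]<34)&(h[...,1]>150)&(h[...,2]>60)).astype(np.uint8)
    k,l,st,c=cv2.connectedComponentsWithStats(m);return [(tuple(c[i].round(1)),st[i,4]) for i in range(1,k) if st[i,4]>25],l
E
python3 - <<'E'
from h import *
T=lambda x,y:((x+.5)/5-.5+255,(y+.5)/5-.5+130)
S=lambda x,y:((x+.5)/5-.5+165,(y+.5)/5-.5+165)
for n,a,b in [('far left',T(87,135),S(487,452)),('far right',T(472,66),S(52,398)),('near right',T(545,462),S(168,82)),('crest mid? wall-stop',T(281,112),S(283,420))]:
    p,e=tri(a,b);print(n,p.round(1),round(e,1))
for n in('top','scene'):
    z=np.load(n+'0.npz');y,l=yellow(z['p']);print(n,y)
    for (c,_) in y:
        u,v=map(round,c);print(pts(n,[c],[z['d'][v,u]]).round(1))
# depth of floor strips & counter, jar
z=np.load('top0.npz');X=cloud('top',z['d'])
for x,y in [(180,230),(390,200),(230,350),(450,320),(260,470),(390,180),(440,420),(20,300),(600,300),(300,580)]:
    u,v=map(round,T(x,y));print((x,y),np.median(X[v-1:v+2,u-1:u+2],(0,1)).round(1))
E
```

```text
far left [673.3  72.5  80.8] 1.9
far right [ 729.6 -168.1   77.8] 1.6
near right [ 486.6 -222.7   44.9] 7.0
crest mid? wall-stop [694.3 -45.6  74.4] 6.6
top [((np.float64(334.6), np.float64(216.1)), np.int32(127)), ((np.float64(289.3), np.float64(224.9)), np.int32(111)), ((np.float64(421.6), np.float64(226.5)), np.int32(387))]
[[ 492.4 -124.    89.8]]
[[459.7  10.1  95.5]]
[[ 481.8 -405.7   23.2]]
scene [((np.float64(206.9), np.float64(1.8)), np.int32(77)), ((np.float64(150.5), np.float64(169.7)), np.int32(283)), ((np.float64(222.6), np.float64(190.3)), np.int32(146)), ((np.float64(266.8), np.float64(195.4)), np.int32(129))]
[[ -89.9 -445.7  286.5]]
[[ 491.2 -407.5   25.2]]
[[ 518.3 -119.3   88.2]]
[[486.6  13.   87.6]]
(180, 230) [626.   10.1  36.5]
(390, 200) [ 650.8 -123.3   38. ]
(230, 350) [550.7 -24.4  29.1]
(450, 320) [ 575.1 -163.3   28.8]
(260, 470) [465.1 -42.2  90.5]
(390, 180) [ 665.1 -123.5   34. ]
(440, 420) [ 499.9 -148.5   93.6]
(20, 300) [585.  112.6  -0.7]
(600, 300) [ 600.2 -266.2   -2.5]
(300, 580) [ 4.096e+02 -7.450e+01 -4.000e-01]
```

```bash
python3 - <<'E'
import bench;print([n for n in dir(bench) if n[0]!='_'])
import numpy as np
s=bench.state()
O=np.array([581.5,-75.9]);y=np.radians(13.17);ex=np.array([np.cos(y),np.sin(y)]);ey=np.array([-ex[1],ex[0]])
t=O+ex*-165+ey*61;d=t-s['tcp_pos'][:2];print(t,np.hypot(*t),d@ex,-d@ey)
E
```

```text
['MotionError', 'finish_job', 'get_calibration', 'snapshot', 'state', 'tip_reach']
[406.94146943 -54.09817888] 410.52158590919686 285.50143434860144 -496.8426828308507
```

```bash
python3 -c "
import bench;print(bench.tip_reach, bench.tip_reach() if callable(bench.tip_reach) else '')"
```

```text
173.4
```

Call:
send_rows([
  {"spin":0.152,"fingers":0.05},
  {"tx":0.026,"ty":-0.045},
  {"tx":0.026,"ty":-0.045},
  {"tx":0.026,"ty":-0.045},
  {"tx":0.026,"ty":-0.045},
  {"tx":0.026,"ty":-0.045},
  {"tx":0.026,"ty":-0.045},
  {"tx":0.026,"ty":-0.045},
  {"tx":0.026,"ty":-0.045},
  {"tx":0.026,"ty":-0.045},
  {"tx":0.026,"ty":-0.045},
  {"tx":0.026,"ty":-0.045},
])

```text
invalid input at $.targets[0]: expected keys tx, ty, tz, spin, fingers
```

Call:
send_rows([
  {"tx":0,"ty":0,"tz":0,"spin":0.152,"fingers":0.05},
  {"tx":0.026,"ty":-0.045,"tz":0,"spin":0,"fingers":0.05},
  {"tx":0.026,"ty":-0.045,"tz":0,"spin":0,"fingers":0.05},
  {"tx":0.026,"ty":-0.045,"tz":0,"spin":0,"fingers":0.05},
  {"tx":0.026,"ty":-0.045,"tz":0,"spin":0,"fingers":0.05},
  {"tx":0.026,"ty":-0.045,"tz":0,"spin":0,"fingers":0.05},
  {"tx":0.026,"ty":-0.045,"tz":0,"spin":0,"fingers":0.05},
  {"tx":0.026,"ty":-0.045,"tz":0,"spin":0,"fingers":0.05},
  {"tx":0.026,"ty":-0.045,"tz":0,"spin":0,"fingers":0.05},
  {"tx":0.026,"ty":-0.045,"tz":0,"spin":0,"fingers":0.05},
  {"tx":0.026,"ty":-0.045,"tz":0,"spin":0,"fingers":0.05},
  {"tx":0.026,"ty":-0.045,"tz":0,"spin":0,"fingers":0.05},
])

```text
clock: 1.6
tcp_pos: [407.9, -54.4, 404.6]
tool_rot: [180.0, -0.0, 13.2]
force: [0.5, 0.3, -0.2]
finger_gap: 49.8
grasp_force: 0.0
```

Call:
send_rows([
  {"tx":0,"ty":0,"tz":0.04,"spin":0,"fingers":0.05},
  {"tx":0,"ty":0,"tz":0.04,"spin":0,"fingers":0.05},
  {"tx":0,"ty":0,"tz":0.04,"spin":0,"fingers":0.05},
  {"tx":0,"ty":0,"tz":0.025,"spin":0,"fingers":0.05},
  {"tx":0,"ty":0,"tz":0,"spin":0,"fingers":0.05},
])

```text
clock: 2.22
tcp_pos: [406.7, -56.0, 258.1]
tool_rot: [-179.9, 0.3, 13.2]
force: [0.8, 0.5, 0.2]
finger_gap: 50.0
grasp_force: 0.0
```

```bash
python3 - <<'E'
from h import *
o=[]
for n,(a,b,w,h) in dict(top=(255,160,100,110),scene=(190,130,100,110)).items():
    p,d=snapshot(n);o.append(cv2.resize(p[b:b+h,a:a+w,::-1],None,fx=4,fy=4,interpolation=cv2.INTER_CUBIC))
cv2.imwrite("pics/hover.png",cv2.convertScaleAbs(np.hstack(o),alpha=1.3));print(state()['tcp_pos'])
E
```

```text
[408.21506475 -56.05578304 260.2007724 ]
```

View pics/hover.png

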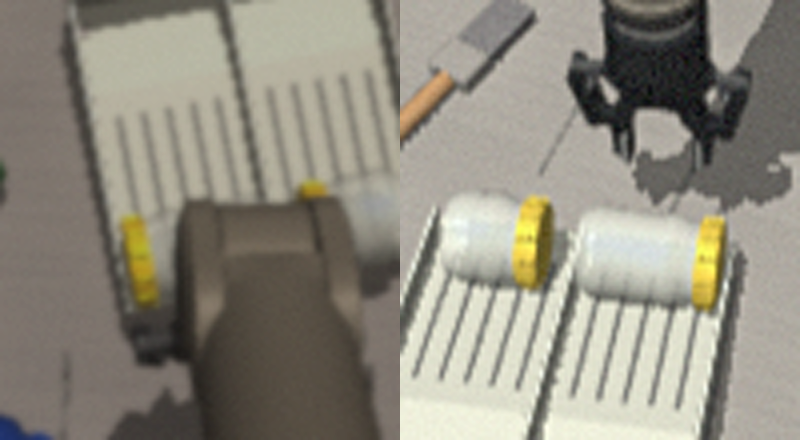

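```bash
python3 - <<'E'
from h import *
y=np.radians(13.17);ex=np.array([np.cos(y),np.sin(y),0]);ey=np.array([-ex[1],ex[0],0]);O=np.array([581.5,-75.9,0]);t=np.array([408.2,-56,260])
for uv in[(245.75,170),(265.75,170.75)]:
    o,r=rays('scene',uv);r=r[0];P=o+r*((t-o)@ex)/(r@ex);print(P,(P-O)@ey)
print((t-O)@ex,(t-O)@ey)
E
```

```text
[415.60240444 -87.63480903  80.94660295] 26.37212236856201
[400.92563852 -24.91239352  88.58093764] 90.78880393951671
-164.20788384632874 58.861454982956474
```

The fingertips are at z≈81–88, which fits a tip reach of 173, and they straddle the gutter centre line. Next I lower to a tip height of about 43 and come up to contact.

Call:
send_rows([
  {"tx":0,"ty":-0.002,"tz":0.015,"spin":0,"fingers":0.05},
  {"tx":0,"ty":0,"tz":0.015,"spin":0,"fingers":0.05},
  {"tx":0,"ty":0,"tz":0.013,"spin":0,"fingers":0.05},
  {"tx":0,"ty":0,"tz":0,"spin":0,"fingers":0.05},
  {"tx":0.006,"ty":0,"tz":0,"spin":0,"fingers":0.05},
  {"tx":0.006,"ty":0,"tz":0,"spin":0,"fingers":0.05},
  {"tx":0.006,"ty":0,"tz":0,"spin":0,"fingers":0.05},
  {"tx":0.005,"ty":0,"tz":0,"spin":0,"fingers":0.05},
  {"tx":0.005,"ty":0,"tz":0,"spin":0,"fingers":0.05},
  {"tx":0.005,"ty":0,"tz":-0.0005,"spin":0,"fingers":0.05},
  {"tx":0.005,"ty":0,"tz":-0.0005,"spin":0,"fingers":0.05},
])

```text
clock: 3.7
tcp_pos: [444.7, -45.4, 217.7]
tool_rot: [180.0, 0.0, 13.2]
force: [-1.0, -0.9, 1.0]
finger_gap: 49.7
grasp_force: 0.3
```

```bash
python3 - <<'E'
from h import *
p,d=snapshot('scene');print(yellow(p)[0]);s=state();print(s['tcp_pos'],s['force'])
cv2.imwrite("pics/push1.png",cv2.resize(p[130:260,170:300,::-1],None,fx=4,fy=4,interpolation=cv2.INTER_CUBIC))
E
```

```text
[((np.float64(206.9), np.float64(1.8)), np.int32(77)), ((np.float64(150.6), np.float64(169.7)), np.int32(286)), ((np.float64(222.6), np.float64(190.3)), np.int32(153)), ((np.float64(266.2), np.float64(197.9)), np.int32(128))]
[445.45725038 -45.20318912 217.92325614] [0.62005717 0.12727545 0.09533567]
```

View pics/push1.png

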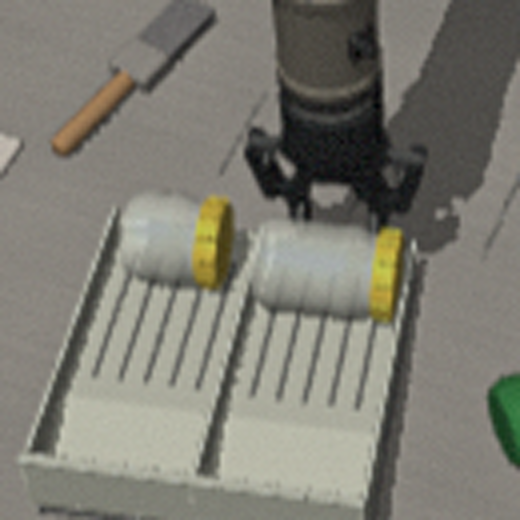

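The long jar has begun to move up its gutter. It is square, with its cap at (266,198), and the short jar hasn't moved. I keep pushing slowly.

Call:
send_rows([
  {"tx":0.006,"ty":0,"tz":-0.0007,"spin":0,"fingers":0.05},
  {"tx":0.006,"ty":0,"tz":-0.0007,"spin":0,"fingers":0.05},
  {"tx":0.006,"ty":0,"tz":-0.0007,"spin":0,"fingers":0.05},
  {"tx":0.006,"ty":0,"tz":-0.0007,"spin":0,"fingers":0.05},
  {"tx":0.006,"ty":0,"tz":-0.0007,"spin":0,"fingers":0.05},
  {"tx":0.006,"ty":0,"tz":-0.0007,"spin":0,"fingers":0.05},
  {"tx":0.006,"ty":0,"tz":-0.0007,"spin":0,"fingers":0.05},
  {"tx":0.006,"ty":0,"tz":-0.0007,"spin":0,"fingers":0.05},
  {"tx":0.006,"ty":0,"tz":-0.0007,"spin":0,"fingers":0.05},
  {"tx":0.006,"ty":0,"tz":-0.0007,"spin":0,"fingers":0.05},
])

```text
clock: 5.0
tcp_pos: [503.3, -31.7, 224.8]
tool_rot: [180.0, -0.0, 13.2]
force: [0.2, -0.6, -0.1]
finger_gap: 49.5
grasp_force: 0.3
```

```bash
python3 - <<'E'
from h import *
p,d=snapshot('scene');print(yellow(p)[0]);s=state();print(s['tcp_pos'],s['force'])
cv2.imwrite("pics/push2.png",cv2.resize(p[130:280,170:300,::-1],None,fx=4,fy=4,interpolation=cv2.INTER_CUBIC))
E
```

```text
[((np.float64(207.0), np.float64(1.9)), np.int32(79)), ((np.float64(150.6), np.float64(169.7)), np.int32(284)), ((np.float64(222.6), np.float64(190.4)), np.int32(149)), ((np.float64(263.1), np.float64(213.4)), np.int32(127))]
[504.10819343 -31.44817936 224.9722189 ] [1.26743206 0.12981204 0.16297608]
```

View pics/push2.png

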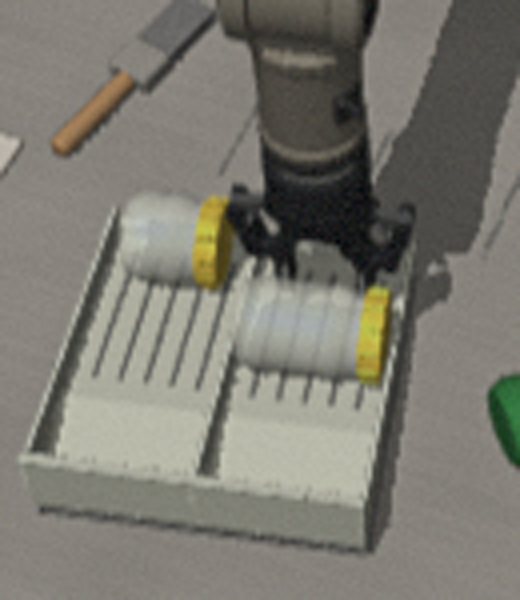

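The jar is square at mid-gutter, with its cap at (263,213), and the short jar is unmoved. I push on to the crest and slow down there.

Call:
send_rows([
  {"tx":0.006,"ty":0,"tz":-0.0007,"spin":0,"fingers":0.05},
  {"tx":0.006,"ty":0,"tz":-0.0007,"spin":0,"fingers":0.05},
  {"tx":0.006,"ty":0,"tz":-0.0007,"spin":0,"fingers":0.05},
  {"tx":0.006,"ty":0,"tz":-0.0007,"spin":0,"fingers":0.05},
  {"tx":0.006,"ty":0,"tz":-0.0007,"spin":0,"fingers":0.05},
  {"tx":0.006,"ty":0,"tz":-0.0007,"spin":0,"fingers":0.05},
  {"tx":0.006,"ty":0,"tz":-0.0007,"spin":0,"fingers":0.05},
  {"tx":0.005,"ty":0,"tz":-0.0007,"spin":0,"fingers":0.05},
  {"tx":0.004,"ty":0,"tz":-0.0005,"spin":0,"fingers":0.05},
  {"tx":0.004,"ty":0,"tz":-0.0005,"spin":0,"fingers":0.05},
  {"tx":0.004,"ty":0,"tz":0,"spin":0,"fingers":0.05},
  {"tx":0.004,"ty":0,"tz":0,"spin":0,"fingers":0.05},
])

```text
clock: 6.55
tcp_pos: [564.4, -17.4, 231.3]
tool_rot: [180.0, 0.0, 13.2]
force: [-0.7, -0.2, 0.0]
finger_gap: 50.1
grasp_force: 0.3
```

Call:
send_rows([
  {"tx":0.004,"ty":0,"tz":0,"spin":0,"fingers":0.05},
  {"tx":0.004,"ty":0,"tz":0,"spin":0,"fingers":0.05},
  {"tx":0.004,"ty":0,"tz":0,"spin":0,"fingers":0.05},
  {"tx":0.004,"ty":0,"tz":0,"spin":0,"fingers":0.05},
  {"tx":0,"ty":0,"tz":0,"spin":0,"fingers":0.05},
])

```text
clock: 7.18
tcp_pos: [580.1, -13.7, 231.3]
tool_rot: [180.0, -0.0, 13.2]
force: [0.5, 0.7, -0.2]
finger_gap: 50.0
grasp_force: 0.0
```

```bash
python3 - <<'E'
from h import *
p,d=snapshot('scene');print(yellow(p)[0]);s=state();print(s['tcp_pos'],s['force'])
cv2.imwrite("pics/push3.png",cv2.resize(p[130:280,170:300,::-1],None,fx=4,fy=4,interpolation=cv2.INTER_CUBIC))
E
```

```text
[((np.float64(207.0), np.float64(1.9)), np.int32(78)), ((np.float64(150.6), np.float64(169.7)), np.int32(284)), ((np.float64(222.7), np.float64(189.1)), np.int32(135)), ((np.float64(257.4), np.float64(242.2)), np.int32(137))]
[579.87101599 -13.72729554 231.23958583] [-0.15116971 -0.42870142 -0.50366738]
```

View pics/push3.png

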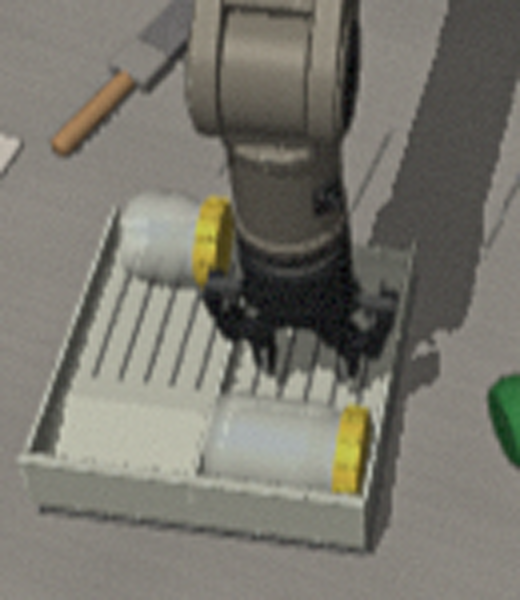

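The jar has rolled over the crest into the hollow; its cap is at (257,242), with a clear gap to the fingers. I back off, go up, and check from both cameras.

Call:
send_rows([
  {"tx":-0.008,"ty":0,"tz":-0.004,"spin":0,"fingers":0.05},
  {"tx":-0.008,"ty":0,"tz":-0.015,"spin":0,"fingers":0.05},
  {"tx":0,"ty":0,"tz":-0.03,"spin":0,"fingers":0.05},
  {"tx":0,"ty":0,"tz":-0.04,"spin":0,"fingers":0.05},
  {"tx":0,"ty":0,"tz":-0.04,"spin":0,"fingers":0.05},
  {"tx":-0.04,"ty":0,"tz":-0.03,"spin":0,"fingers":0.05},
  {"tx":-0.04,"ty":0,"tz":0,"spin":0,"fingers":0.05},
  {"tx":-0.04,"ty":0,"tz":0,"spin":0,"fingers":0.05},
  {"tx":0,"ty":0,"tz":0,"spin":0,"fingers":0.05},
])

```text
clock: 8.35
tcp_pos: [444.4, -45.6, 391.0]
tool_rot: [179.9, 0.0, 13.0]
force: [0.9, -0.0, -0.1]
finger_gap: 49.8
grasp_force: 0.0
```

```bash
python3 - <<'E'
from h import *
o=[];c={}
for n,(a,b) in dict(top=(255,130),scene=(170,150)).items():
    p,d=snapshot(n);print(n,yellow(p)[0]);c[n]=yellow(p)[0]
    o.append(cv2.resize(p[b:b+130,a:a+130,::-1],None,fx=3,fy=3,interpolation=cv2.INTER_CUBIC))
    for i in range(4):p,d=snapshot(n)
    print(yellow(p)[0][-1])
cv2.imwrite("pics/end.png",cv2.convertScaleAbs(np.hstack(o),alpha=1.2));s=state();print(s['clock'],s['tcp_pos'],s['force'])
y=np.radians(13.17);ex=np.array([np.cos(y),np.sin(y),0]);ey=np.array([-ex[1],ex[0],0]);O=np.array([581.5,-75.9,34])
a=min((q[0] for q in c['top']),key=lambda q:q[0]);b=max((q[0] for q in c['scene']),key=lambda q:q[1])
P,e=tri(a,b);P=P-O;h,z=P@ex,P[2];print('cap tray x,y,z',h*.9928+z*.1197,P@ey,z*.9928-h*.1197,e)
E
```

```text
top [((np.float64(278.6), np.float64(168.9)), np.int32(111)), ((np.float64(421.6), np.float64(226.5)), np.int32(387))]
((np.float64(421.6), np.float64(226.5)), np.int32(387))
scene [((np.float64(207.0), np.float64(1.8)), np.int32(76)), ((np.float64(150.6), np.float64(169.7)), np.int32(285)), ((np.float64(222.6), np.float64(190.3)), np.int32(151)), ((np.float64(257.5), np.float64(242.2)), np.int32(136))]
((np.float64(257.5), np.float64(242.2)), np.int32(134))
8.85 [447.75820573 -44.59000646 390.11860015] [ 0.52793873 -0.09279239 -0.99082389]
cap tray x,y,z 86.69831978510538 107.32886086280715 30.92513550261353 4.7122150707011805
```

View pics/end.png

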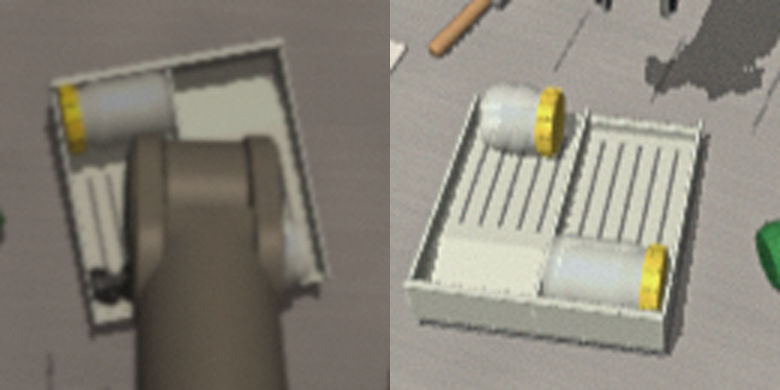

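The long jar lies square in the hollow against the stop: its cap measures x≈87, z≈31 mm in the tray's frame and isn't moving. The short jar is where it was, and the hand is clear.

```bash
python3 -c "
import bench;print(bench.finish_job())"
```

```text
the job is handed in; nothing more can be done
None
```

The longer jar was pushed slowly over the crest and came to rest on its side against the upper stop; the shorter jar stayed where it was, the hand is clear, and the job was handed in at about 9 s (no verdict returned).

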